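# Shut the blow-off box and hold its suction gate half open

## Robot

A 6-joint arm with a two-finger parallel gripper is mounted at the origin on the work surface. World frame = base frame: x ahead of the robot, y to its left, z up, the work surface at z = 0. Lengths are in m, angles in rad, forces in N, time in s.
With the tool pointing down it reaches from about 0.25 to 0.775 m from the base axis. Payload 8.9 kg.
Tool frame: the origin (TCP) lies on the centre line of the jaws, within the pads' length; the fingertips stand manip.tcp_to_tips ahead of it and the grasp point (between the pads) lies 3 mm ahead of it (manip.tcp_to_tips is the distance from the TCP to the fingertips, in m); z points along the fingers, y is the line along which they close (so a half turn about z gives the same grasp; the last joint's range is limited). The gripper opens to 85 mm and grips with 20 to 120 N. Pads are 22 mm wide; open, the fingers measure 114 mm over their backs; the gripper's body (76 mm by 85 mm) begins 54 mm behind the grasp point. The pads swing forward as they close: fully open they stand 13 mm farther back than shut.
Start: joints at [1.051, 0.291, -0.153, 1.127, 0, 1.431], TCP at [0.195, 0.487, 0.253] pointing down, gripper open.
Joint ranges: [-2.52, 2.52], [-0.91, 1.74], [-1.3, 1.37], [-1.96, 2.02], [-1.52, 1.47], [-3.14, 3.14]. Speed limits (rad/s): [2.22, 2.22, 2.79, 3.14, 3.14, 3.14].

## Interface

Orientations are given as [roll, pitch, yaw] about the fixed x, y, z axes, in that order (R = Rz(yaw) Ry(pitch) Rx(roll)).
In Python, from bench import manip gives the robot as it stands.
- The arm moves only by the shell command python3 -m pendant 'ROWS' [FORCE]. ROWS is JSON, a list of rows, each a list of 3 entries, a list of its own where there are three numbers: the opening, from -1 (shut) to 1 (fully open), then the shift along the tool's x, y, z in m, then the turn about the tool's z in rad. In form: [[claw, [tx, ty, tz], turn], ...]. A call has 1 to 12 rows; each row shifts and turns the commanded pose from where the row before left it, along the tool's axes as they then stand; what a row does not reach is not made up. A row lasts 1/12 s, in which the tool goes at most 41.7 mm and 7.16 degrees, less where a joint would pass 70% of its speed; a pose out of reach is approached as far as the arm can. A call is refused whole if a number of a shift passes 0.0417 or a number of a turn 0.125, either way. A call with a gripper value outside its range is refused whole. The fingers move at their own pace and stop on an object; FORCE is the grip in N (left out, the last holds). Time passes only in rows, so rows that do not move let the fingers close. It gives the time, the measured TCP pose, the force, the opening and the grip force at its end, in the units of the state.
- manip.sense(): the state, without advancing time (a new reading comes with each control period).
- manip.read_camera(name): name is "scene" or "side" or "wrist"; returns the picture (384x512x3 uint8, red, green, blue); there is no depth.
- manip.camera_params(name): a dict with "vfov" (degrees; the focal length in pixels is half the picture's height over the tangent of half this angle, whatever the lens; pixels are square), "cx", "cy" (the principal point, pixels), "rvec" (rotation vector, rad) and "tvec" (3), from world to camera coordinates, as OpenCV has them; the wrist camera has in their place "tool_from_camera" (4x4, takes a point from camera to tool coordinates, whose origin is the TCP and whose axes are the flange's). Camera axes: x right, y down, z forward; pixel columns grow to the right and rows downward; lengths in m; the calibration is good to about 2 mm. A picture is of the moment at which its call begins: read the wrist's pose just before it. camera_params takes no time and is no camera call.
- manip.job_done(): hands the job in; it is judged then, once.
Trained networks look in the newest picture that a camera, given by its name, has taken for a name from the list of things; names that differ only in an ending like _2 or _b are one class to them, and where a whole thing is asked for, a point or a joint stands for the part that bears it (a point fixed in the world has none). Each returns a list of dicts, best first, with "p" (0 to 1); they miss things now and then, are a little off and sometimes report something else, mostly with a low value. They report only what shows in the picture. A call takes as long as a camera call. They do not tell look-alikes from the thing itself.
- manip.spot_in(camera, name): "at" ([column, row] in pixels, amid what is visible of it).
- manip.silhouettes(camera, name): "mask" (384x512 bool, what is visible of it) and "at" ([column, row] in pixels, amid what is visible of it).
- manip.mark_of(camera, name): "at" ([column, row] in pixels: a listed point, or the origin of a listed thing).
The state is a dict: "time": time; "q": joint angles; "joint_velocities": joint speeds; "joint_torque": joint torques, N m; "position": TCP position; "tcp_rot": TCP orientation; "contact_force": force on the tool from outside, world axes, zero at the start; "wrist_torque": the same for the moment, N m; "opening": finger opening in m; "grip_force": force on a finger pad.
Only numpy, scipy, OpenCV 4.12 (cv2) and the standard library are available. Lean on these libraries where they do the work, as an engineer would, in place of code of your own. Each camera call takes 0.05 s, during which the arm holds its last target. There are 200 camera calls.

## Task

The bronze retainer plate is already lying in the drawer of the blue blow-off box: push the drawer fully home, and only then slide the sprung suction gate on top of the box, by its red handle, to half of its travel, where its red pointer stands at the yellow mark. The spring pulls the gate shut, so finish while still holding it steady at half; do not let go. Leave the things on the turntable, the jar and the spanner where they are.

Things in the scene. Friction and masses are not known exactly. Their poses are not given: they have to be found in the camera images.
- blowbox: Blue sheet-metal box fixed to the counter, 180 deep (x) x 240 wide (y) x 100 mm high. Origin: centre of its underside, on the counter. Its own -x side is the front with the drawer, +y its left. Left or right on the counter, turned up to 0.25 rad. On top, two rails 8 mm high along its y at x = -26 and +46 mm, with a 14 mm high stop across them at y = +112 mm; a pipe stub at the back.
- half_mark (a point): Centre of the yellow half-way mark (12 mm long) on top of the box's front rail, 108 mm above the counter, at the box's x = -26 mm, y = 0. The gate's red pointer, in line with its handle, stands at it at half travel; white marks 40 mm either side show the ends of travel.
- drawer (a joint): Drawer of the box, m: 0 = fully shut (front panel against the box), grows as it is pulled out along the box's -x, at most 0.075; starts 0.045 to 0.070 open. It slides stiffly (2 N friction) and stays where it is left. It has no handle; it is pushed on its flat grey front.
- drawer_face (a point): Centre of the outer face of the drawer's flat grey front panel (190 mm wide, 56 mm high, 8 to 64 mm above the counter), 36 mm above the counter; moves with the drawer. When shut it lies 98 mm in front of the box's origin, along the box's -x. Axes parallel to the box's.
- gate (a joint): Suction gate on top of the box, m: 0 = shut (sprung rest, covering the dark port), grows to 0.080 fully open as it slides along the box's +y; half travel is 0.040. Spring: 3 N at 0, rising 150 N per m to 9 N at half and 15 N at full, always pulling it shut; it springs back when let go.
- gate_handle_top (a point): Top centre of the gate's upright red handle, 148 mm above the counter; moves with the gate. The handle is a block 30 mm (box's x) x 14 mm (box's y) x 40 mm high, standing on a steel plate 62 (x) x 80 (y) x 5 mm. It lies at the box's x = +10 mm, y = -40 mm + gate value. Axes parallel to the box's.
- retainer_plate: Bronze-coloured square bearing retainer plate 46 x 46 x 5 mm with a 24 mm hole, lying loose in the drawer; origin: centre of its underside. It rides in with the drawer.
- alternator: Silver alternator body standing on the wooden turntable (300 mm across, top 32 mm above the counter, free to turn), 125 mm dia. plus two ears, 148 mm high with pulley and shaft up. Origin: centre of underside. Leave alone.
- brush_cap: Green plastic brush cap 57 x 30 x 26 mm on the turntable. Origin: centre of underside. Leave alone.
- nut_a: Hexagonal steel pulley nut, 24 mm across flats, 14 mm high, on the turntable. Leave alone.
- nut_b: Second such nut on the turntable. Leave alone.
- grease_jar: Grease jar with a red cap, 68 mm dia. x 85 mm high, on the counter. Origin: centre of underside. Leave alone.
- spanner: Steel spanner 180 mm long lying on the counter. Leave alone.
Mind the look-alikes: they are no part of the job. There is more than one size of the retainer_plate; the one meant has the size given above.

How it is judged:
On the way, in this order (a step that is already met when the one before it is completed fails the run):
1. the drawer is pushed fully home (value of joint drawer below 0.005 m and value of joint gate below 0.02 m), for 0.2 s.
2. the gate is held at half travel, with the drawer shut (value of joint drawer below 0.005 m and value of joint gate between 0.034 and 0.046 m and contact force between the fingers and blowbox above 3 N), for 1 s.
At the end, for the whole second after the job is handed in: The drawer is within 5 mm of fully shut with the retainer plate in it; the gate stands still within 6 mm of half travel (34 to 46 mm of 80), held there by the gripper's fingers against its spring (more than 3 N) (all of step 2 and horizontal distance between retainer_plate and drawer_face below 0.15 m and x of retainer_plate in the frame of drawer_face above 0 m and z of retainer_plate in the frame of blowbox below 0.035 m and velocity of joint gate between -0.01 and 0.01 m/s); the arm keeps its last pose, push and grip.
It fails at once if something on the turntable is moved by more than 30 mm (distance of any of alternator, brush_cap, nut_a, nut_b from where it was at the start of the episode above 0.03 m).
It fails at once if the grease jar is moved by more than 30 mm (distance of grease_jar from where it was at the start of the episode above 0.03 m).
It fails at once if the spanner is moved by more than 30 mm (distance of spanner from where it was at the start of the episode above 0.03 m).
It also fails if it takes over 45 s, if anything falls off the work surface, if the arm or the gripper's body presses on something with over 40 N, if the wrist force passes 120 N, or if a joint passes its speed limit or range.

## Working session

There is one attempt and no reset: what is moved stays moved. The work goes in short steps, Python scripts to look and compute and a shell command to move; the robot and the scene stay as the last step left them, time stands still between calls to the robot, and variables do not carry over. Pictures are saved under pics/ and viewed, at most 10 in all, crops included, and the job is handed in when it is done.

```bash
ls; mkdir -p pics; cat > h.py <<'E'
import numpy as np, cv2
from bench import manip
def K(c):
    f=192/np.tan(np.radians(c['vfov'])/2); return f,c['cx'],c['cy']
def cam(name):
    c=manip.camera_params(name); f,cx,cy=K(c)
    if 'rvec' in c:
        R=cv2.Rodrigues(np.array(c['rvec'],float))[0]; t=np.array(c['tvec'],float).ravel()
    else:
        s=manip.sense(); from scipy.spatial.transform import Rotation as Ro
        T=np.eye(4);T[:3,:3]=Ro.from_euler('xyz',s['tcp_rot']).as_matrix();T[:3,3]=s['position']
        M=np.linalg.inv(T@np.array(c['tool_from_camera']));R=M[:3,:3];t=M[:3,3]
    return f,cx,cy,R,t
def onplane(name,px,z,C=None):
    f,cx,cy,R,t=C or cam(name)
    d=R.T@np.array([(px[0]-cx)/f,(px[1]-cy)/f,1]); o=-R.T@t
    return o+d*(z-o[2])/d[2]
def proj(name,p,C=None):
    f,cx,cy,R,t=C or cam(name)
    q=R@np.array(p)+t; return np.array([cx+f*q[0]/q[2],cy+f*q[1]/q[2]])
E
python3 - <<'E'
from h import *
print(manip.sense(), manip.tcp_to_tips); print(manip.camera_params('scene'))
ims=[]
for n in('scene','side'):
    im=manip.read_camera(n)[...,::-1]; ims.append(im)
    cv2.imwrite(f'pics/{n}0.png',im)
    for k,z in(('half_mark',.108),('gate_handle_top',.148),('drawer_face',.036),('blowbox',0),('retainer_plate',.02),('grease_jar',0),('spanner',0),('alternator',.032)):
        for d in manip.mark_of(n,k)[:3]:
            print(n,k,np.round(d['at']),round(d['p'],2),onplane(n,d['at'],z).round(3))
E
```

```text
pics
{'time': 0.0, 'q': array([ 1.05071074e+00,  2.91296960e-01, -1.54099646e-01,  1.12668339e+00,
       -5.12298247e-06,  1.43148924e+00]), 'joint_velocities': array([ 0.0015663 ,  0.00130886, -0.00063175, -0.0012434 , -0.00084552,
       -0.00021723]), 'joint_torque': array([ 8.71025004e-04, -5.37135673e+01,  3.31370151e+01,  1.58652366e-02,
       -2.13992334e-04, -2.22106237e-06]), 'position': array([0.19491817, 0.48705452, 0.25273357]), 'tcp_rot': array([-3.14032071e+00, -1.73172843e-04,  2.76081405e+00]), 'contact_force': array([ 0.2120184 ,  0.07345349, -0.49208664]), 'wrist_torque': array([ 0.04161642, -0.00171966, -0.00792432]), 'grip_force': 0.0, 'opening': 0.08540989246888026} 0.022
{'vfov': 50.97524206289963, 'cx': 247.447566505786, 'cy': 187.98116854313835, 'rvec': array([ 2.18832243,  0.89334845, -0.39078914]), 'tvec': array([-0.42544196, -0.20812157,  1.17050281])}
scene half_mark [303. 146.] 0.84 [0.59  0.182 0.108]
scene gate_handle_top [315. 146.] 0.62 [0.638 0.156 0.148]
scene drawer_face [258. 152.] 0.57 [0.47  0.164 0.036]
scene blowbox [312. 185.] 0.67 [0.619 0
[... 252 characters left out ...]
 [324. 282.] 0.68 [ 0.801 -0.003  0.   ]
scene spanner [182. 176.] 0.76 [ 0.373 -0.001  0.   ]
scene alternator [183. 263.] 0.72 [ 0.597 -0.173  0.032]
side half_mark [249. 138.] 0.7 [0.591 0.184 0.108]
side gate_handle_top [269. 130.] 0.76 [0.635 0.154 0.148]
side drawer_face [204. 171.] 0.78 [0.473 0.167 0.036]
side retainer_plate [177. 166.] 0.61 [0.404 0.216 0.02 ]
side retainer_plate [226. 179.] 0.51 [0.526 0.145 0.02 ]
side retainer_plate [170. 202.] 0.49 [0.39  0.089 0.02 ]
side grease_jar [282. 367.] 0.69 [ 0.575 -0.302  0.   ]
side grease_jar [354. 210.] 0.63 [0.814 0.01  0.   ]
side spanner [165. 236.] 0.73 [0.377 0.004 0.   ]
side alternator [280. 284.] 0.66 [ 0.597 -0.171  0.032]
```

View pics/scene0.png

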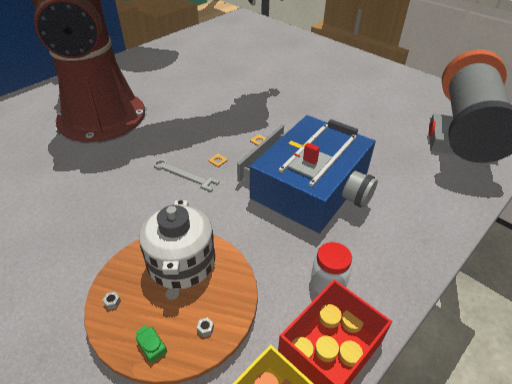

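View pics/side0.png

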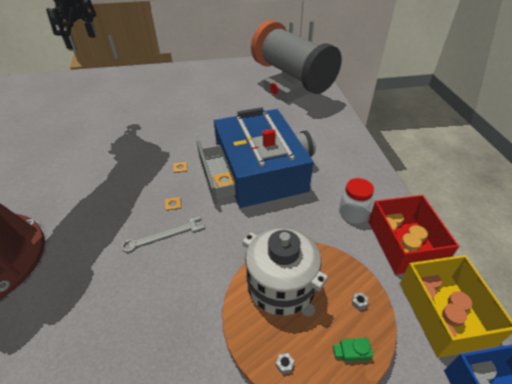

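Box is on the left, its drawer front facing the robot. The bronze plates are one in the drawer (side px 224,179) and two look-alikes on the counter (side px 180,167 and 173,203). I don't need to touch any of them. Next I'll move in for a close wrist look.

```bash
python3 -m pendant '[[-1,[0,0,0],-0.12],[-1,[0,0,0],-0.12],[-1,[0,0,0],-0.12],[-1,[0,0,0],-0.12],[-1,[0,0,0],-0.12]]' 
python3 -m pendant '[[-1,[-0.0125,-0.0335,0],0],[-1,[-0.0125,-0.0335,0],0],[-1,[-0.0125,-0.0335,0],0],[-1,[-0.0125,-0.0335,0],0],[-1,[-0.0125,-0.0335,0],0],[-1,[-0.0125,-0.0335,0],0],[-1,[-0.0125,-0.0335,0],0],[-1,[-0.0125,-0.0335,0],0],[-1,[-0.0125,-0.0335,0],0],[-1,[-0.0125,-0.0335,0],0],[-1,[-0.0125,-0.0335,0],0],[-1,[0,0,0],0]]'
python3 - <<'E'
from h import *
C=cam('wrist'); im=manip.read_camera('wrist')[...,::-1]; cv2.imwrite('pics/w1.png',im)
for k,z in(('half_mark',.108),('gate_handle_top',.148),('drawer_face',.036),('retainer_plate',.015)):
    for d in manip.mark_of('wrist',k)[:2]:
        print(k,np.round(d['at']),round(d['p'],2),onplane('wrist',d['at'],z,C).round(4))
print(C)
E
```

```text
time: 1.32
position: [0.1951, 0.4874, 0.2533]
tcp_rot: [-3.142, -0.0, -2.916]
contact_force: [-0.6, -0.2, -0.3]
opening: 0.026
grip_force: 0.0
time: 2.32
position: [0.4126, 0.1534, 0.2535]
tcp_rot: [-3.14, 0.002, -2.927]
contact_force: [-0.7, -0.0, -0.2]
opening: 0.0
grip_force: 0.0
half_mark [251. 334.] 0.88 [0.5941 0.1861 0.108 ]
drawer_face [261. 213.] 0.82 [0.4744 0.172  0.036 ]
retainer_plate [314. 170.] 0.61 [0.4118 0.2265 0.015 ]
retainer_plate [220. 133.] 0.58 [0.391  0.1023 0.015 ]
(np.float64(293.0927945374927), 257.5622568310519, 188.5437548797386, array([[-2.12783764e-01,  9.77099132e-01, -5.95944286e-04],
       [ 9.27002964e-01,  2.02066987e-01,  3.15965880e-01],
       [ 3.08850408e-01,  6.66799672e-02, -9.48770366e-01]]), array([-0.06252402, -0.45527258,  0.24350991]))
```

View pics/w1.png

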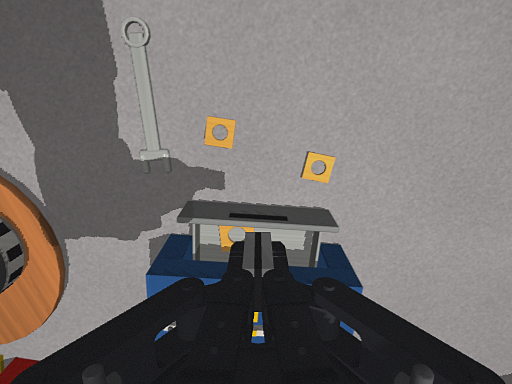

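The wrist view shows the drawer front: bottom edge px (190,201)–(330,209), top edge px (178,222)–(338,231). The target plate is in the drawer at px (236,236), and the two look-alikes lie on the counter. Next I'll compute the yaw from these edges.

```bash
python3 - <<'E'
from h import *
C=cam('wrist')
for z,a,b in((.064,(178,222),(338,231)),(.008,(190,201),(331,209))):
    A=onplane('',a,z,C);B=onplane('',b,z,C);d=B-A
    print(A.round(3),B.round(3),np.hypot(*d[:2]),((A+B)/2).round(4),'yaw',np.arctan2(-d[0],d[1]))
# box from scene+side: fit yaw with half_mark & handle
hm=np.array([.592,.184])
for psi in (.1,.14,.18,.22):
    R=np.array([[np.cos(psi),-np.sin(psi)],[np.sin(psi),np.cos(psi)]])
    print(psi,hm+R@[.036,-.04], 'face dist',[R.T@(np.array([.4735,.17])-hm)])
    for n in('scene','side'):print([proj(n,[*(hm+R@p),.1]).round() for p in ([-.064,.12],[-.064,-.12],[.116,-.12])])
E
```

```text
[0.491 0.083 0.064] [0.461 0.268 0.064] 0.18710682835822698 [0.4758 0.1753 0.064 ] yaw 0.1578220440871429
[0.485 0.084 0.008] [0.455 0.271 0.008] 0.18980388717831098 [0.4703 0.1776 0.008 ] yaw 0.1589712372930421
0.1 [0.63181349 0.14779384] face dist [array([-0.11930566, -0.0020998 ])]
[array([309., 115.]), array([247., 164.]), array([320., 202.])]
[array([215., 119.]), array([234., 178.]), array([312., 164.])]
0.14 [0.6332295  0.14941491] face dist [array([-0.1192942 ,  0.00267284])]
[array([306., 115.]), array([248., 166.]), array([324., 202.])]
[array([213., 120.]), array([236., 178.]), array([313., 162.])]
0.18 [0.63457956 0.15109132] face dist [array([-0.11909189,  0.00744119])]
[array([304., 115.]), array([250., 167.]), array([327., 201.])]
[array([212., 120.]), array([239., 178.]), array([314., 160.])]
0.22 [0.63586149 0.15282037] face dist [array([-0.11869906,  0.01219765])]
[array([302., 115.]), array([251., 169.]), array([331., 201.])]
[array([210., 121.]), array([241., 179.]), array([315., 159.])]
```

```bash
python3 -m pendant '[[-1,[0,0,0],0.056],[-1,[0,0.009,0.038],0],[-1,[0,0,0.038],0],[-1,[0,0,0.038],0],[-1,[0,0,0.038],0],[-1,[0,0,0.038],0],[-1,[-0.01,0,0],0],[-1,[-0.01,0,0],0],[-1,[-0.01,0,0],0]]' 30
python3 -m pendant '[[-1,[-0.008,0,0],0],[-1,[-0.008,0,0],0],[-1,[-0.008,0,0],0],[-1,[-0.008,0,0],0],[-1,[-0.008,0,0],0],[-1,[-0.008,0,0],0]]'
```

```text
time: 3.32
position: [0.4397, 0.1725, 0.0652]
tcp_rot: [3.141, 0.002, -2.977]
contact_force: [1.1, 0.3, 0.0]
opening: -0.0003
grip_force: 0.0
time: 3.82
position: [0.4854, 0.1792, 0.0635]
tcp_rot: [-3.142, -0.0, -2.978]
contact_force: [-1.8, -1.2, 1.6]
opening: 0.0001
grip_force: 1.3
```

```bash
python3 -m pendant '[[-1,[-0.006,0,0],0],[-1,[-0.006,0,0],0],[-1,[-0.006,0,0],0],[-1,[0,0,0],0]]'
python3 -m pendant '[[-1,[-0.003,0,0],0],[-1,[-0.003,0,0],0],[-1,[0,0,0],0]]'
```

```text
time: 4.15
position: [0.5043, 0.1823, 0.0634]
tcp_rot: [3.141, 0.002, -2.979]
contact_force: [-0.0, -0.3, 0.6]
opening: -0.0
grip_force: 0.0
time: 4.4
position: [0.5078, 0.1829, 0.063]
tcp_rot: [-3.142, -0.002, -2.978]
contact_force: [-4.1, -1.8, 0.8]
opening: -0.0002
grip_force: 2.0
```

```bash
python3 -m pendant '[[-1,[-0.003,0,0],0],[-1,[-0.003,0,0],0],[-1,[0,0,0],0]]'
python3 -m pendant '[[-1,[-0.002,0,0],0],[-1,[0,0,0],0],[-1,[0,0,0],0]]'
python3 - <<'E'
from h import *
cv2.imwrite('pics/s2.png',cv2.resize(manip.read_camera('side')[90:240,140:340,::-1],None,fx=4,fy=4,interpolation=cv2.INTER_CUBIC))
E
```

```text
time: 4.65
position: [0.508, 0.1829, 0.062]
tcp_rot: [-3.141, -0.013, -2.978]
contact_force: [-22.6, -4.8, 16.2]
opening: 0.0
grip_force: 11.8
time: 4.9
position: [0.5081, 0.1829, 0.0617]
tcp_rot: [-3.141, -0.016, -2.978]
contact_force: [-28.7, -5.9, 17.0]
opening: -0.0002
grip_force: 14.6
```

View pics/s2.png

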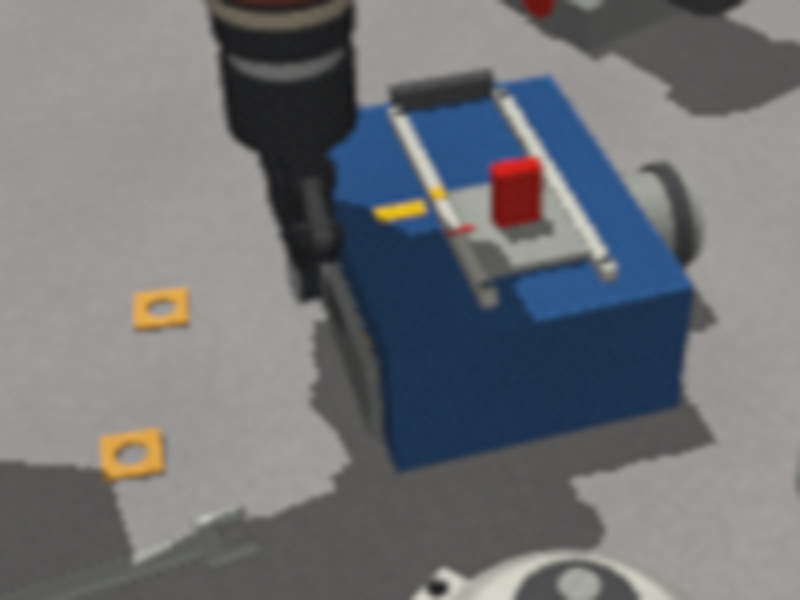

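The drawer is hard against its stop: 29 N with no further movement, and the panel sits flush at crop px (355,350). I'll retreat and look at the handle.

```bash
python3 -m pendant '[[-1,[0.02,0,0],0],[-1,[0.02,0,0],0],[-1,[0,0,-0.035],0],[-1,[0,0,-0.035],0],[-1,[0,0,-0.035],0],[-1,[0,0,-0.035],0],[-1,[0,0,-0.035],0],[0.3,[-0.03,-0.013,0],0],[0.3,[-0.03,-0.013,0],0],[0.3,[-0.03,-0.012,0],0],[0.3,[0,0,0],0],[0.3,[0,0,0],0]]'
python3 - <<'E'
from h import *
C=cam('wrist'); im=manip.read_camera('wrist')[...,::-1]; cv2.imwrite('pics/w2.png',im)
for n in('wrist','scene','side'):
  if n!='wrist': manip.read_camera(n)
  for k,z in(('half_mark',.108),('gate_handle_top',.148),('drawer_face',.036)):
    for d in manip.mark_of(n,k)[:2]:
        print(n,k,np.round(d['at']),round(d['p'],2),onplane(n,d['at'],z,C if n=='wrist' else None).round(4))
E
```

```text
time: 5.95
position: [0.5733, 0.1545, 0.2377]
tcp_rot: [3.141, 0.0, -2.98]
contact_force: [-0.6, -0.3, -0.7]
opening: 0.0553
grip_force: 0.0
wrist half_mark [285. 211.] 0.59 [0.5935 0.1841 0.108 ]
wrist gate_handle_top [282. 123.] 0.64 [0.5121 0.1624 0.148 ]
wrist gate_handle_top [237. 268.] 0.55 [0.6339 0.1481 0.148 ]
wrist drawer_face [282. 121.] 0.84 [0.5194 0.1729 0.036 ]
scene half_mark [304. 143.] 0.97 [0.586  0.1928 0.108 ]
scene gate_handle_top [312. 145.] 0.78 [0.6319 0.1534 0.148 ]
side half_mark [248. 135.] 0.58 [0.5908 0.1974 0.108 ]
side half_mark [356. 353.] 0.49 [ 0.6672 -0.3365  0.108 ]
side gate_handle_top [269. 131.] 0.73 [0.6325 0.1488 0.148 ]
side drawer_face [222. 170.] 0.88 [0.5177 0.1647 0.036 ]
```

View pics/w2.png

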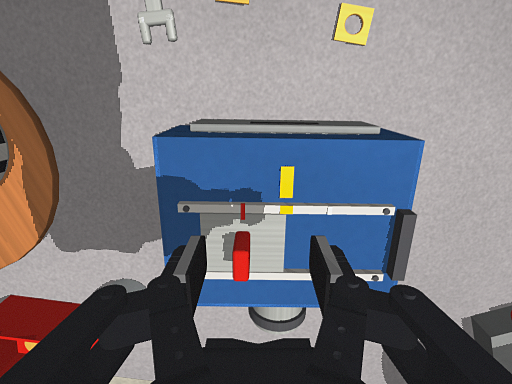

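The wrist view confirms the drawer is flush at px (285,127). The handle is at px (241,255), the red pointer at px (242,211) and the yellow mark at px (286,210). I'll go down over the handle and grip it.

```bash
python3 -m pendant '[[0.3,[-0.02,-0.005,0],0],[0.3,[-0.02,-0.005,0],0],[0.3,[-0.018,-0.005,0],0],[0.3,[0,0,0.025],0],[0.3,[0,0,0.025],0],[0.3,[0,0,0.025],0],[0.3,[0,0,0.022],0],[0.3,[0,0,0],0]]'
python3 -m pendant '[[-1,[0,0,0],0],[-1,[0,0,0],0],[-1,[0,0,0],0],[-1,[0,0,0],0],[-1,[0,0,0],0],[-1,[0,0,0],0],[-1,[0,0,0],0],[-1,[0,0,0],0]]' 60
```

```text
time: 7.22
position: [0.6289, 0.1492, 0.1367]
tcp_rot: [3.141, -0.007, -2.979]
contact_force: [-0.9, 0.3, 0.3]
opening: 0.0555
grip_force: 0.0
time: 7.88
position: [0.6329, 0.1496, 0.1434]
tcp_rot: [-3.141, 0.003, -2.979]
contact_force: [-0.2, -1.1, 7.3]
opening: 0.0128
grip_force: 58.8
```

```bash
python3 -m pendant '[[-1,[0,0.005,0],0],[-1,[0,0.005,0],0],[-1,[0,0.005,0],0],[-1,[0,0.005,0],0],[-1,[0,0.005,0],0],[-1,[0,0.005,0],0],[-1,[0,0.005,0],0],[-1,[0,0.005,0],0],[-1,[0,0,0],0],[-1,[0,0,0],0],[-1,[0,0,0],0]]' 80
python3 - <<'E'
from h import *
C=cam('wrist'); a=manip.read_camera('wrist')[130:330,130:430,::-1]; b=manip.read_camera('side')[90:190,190:340,::-1]
cv2.imwrite('pics/w3.png',np.vstack([cv2.resize(a,(750,300*500//300)[:1]+(300,),interpolation=2)[:, :],cv2.resize(b,(450,300),interpolation=2).copy() if 0 else cv2.copyMakeBorder(cv2.resize(b,(450,300),interpolation=2),0,0,0,300,cv2.BORDER_CONSTANT)]))
for n in('wrist','side'):
  for k,z in(('half_mark',.108),('gate_handle_top',.148),('drawer_face',.036)):
    for d in manip.mark_of(n,k)[:2]:
        print(n,k,np.round(d['at']),round(d['p'],2),onplane(n,d['at'],z,C if n=='wrist' else None).round(4))
E
```

```text
time: 8.8
position: [0.6272, 0.1876, 0.1434]
tcp_rot: [-3.138, 0.004, -2.98]
contact_force: [1.4, -8.7, 6.2]
opening: 0.013
grip_force: 80.0
wrist half_mark [262. 178.] 0.8 [0.5922 0.1847 0.108 ]
wrist gate_handle_top [253. 274.] 0.73 [0.6273 0.186  0.148 ]
wrist drawer_face [262.  51.] 0.95 [0.5203 0.1739 0.036 ]
side half_mark [249. 135.] 0.7 [0.5934 0.1982 0.108 ]
side gate_handle_top [267. 122.] 0.55 [0.6347 0.1857 0.148 ]
side drawer_face [222. 169.] 0.82 [0.519 0.168 0.036]
```

View pics/w3.png

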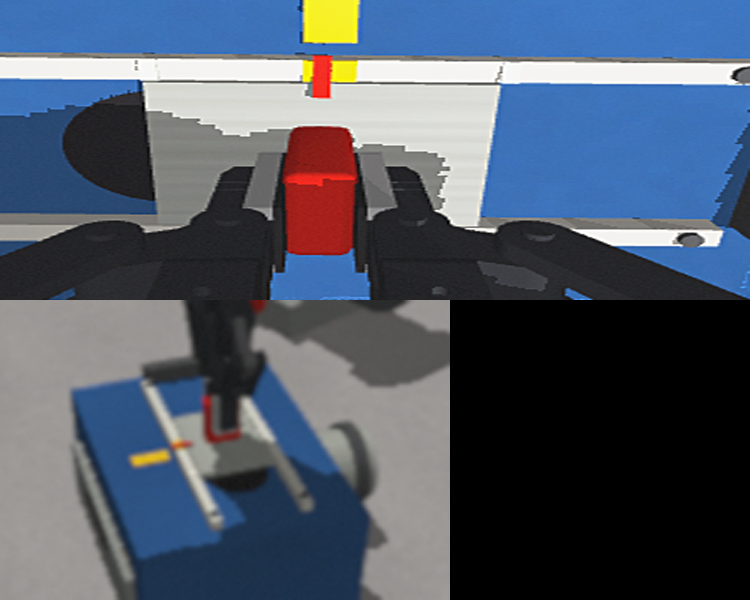

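The red pointer (crop px 321,77) is about 2 mm short of the centre of the yellow mark (330,70), and the drawer is still flush. I'll correct by 2 mm and hold.

```bash
python3 -m pendant '[[-1,[0,0.002,0],0],[-1,[0,0,0],0],[-1,[0,0,0],0],[-1,[0,0,0],0],[-1,[0,0,0],0],[-1,[0,0,0],0],[-1,[0,0,0],0],[-1,[0,0,0],0],[-1,[0,0,0],0],[-1,[0,0,0],0],[-1,[0,0,0],0],[-1,[0,0,0],0]]'
python3 -m pendant '[[-1,[0,0,0],0],[-1,[0,0,0],0],[-1,[0,0,0],0],[-1,[0,0,0],0],[-1,[0,0,0],0],[-1,[0,0,0],0]]'
python3 - <<'E'
from h import *
print(manip.job_done())
E
```

```text
time: 10.2
position: [0.6269, 0.1894, 0.1434]
tcp_rot: [-3.138, 0.004, -2.98]
contact_force: [2.0, -9.0, 6.1]
opening: 0.0127
grip_force: 80.1
time: 10.7
position: [0.6269, 0.1894, 0.1434]
tcp_rot: [-3.138, 0.004, -2.98]
contact_force: [3.0, -8.5, 5.5]
opening: 0.013
grip_force: 80.1
the job is handed in; nothing more can be done
None
```

I pushed the drawer fully home first, then slid the gate to half travel, and handed the job in at 10.7 s with the gripper still holding the gate steady there; no verdict was returned.

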